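# Fit the red filter cell on the optical reader and hold it home

### The arm

A 6-joint arm with a two-finger parallel gripper is mounted at the origin on the work surface. World frame = base frame: x ahead of the robot, y to its left, z up, the work surface at z = 0. Lengths are in m, angles in rad, forces in N, time in s.
With the tool pointing down it reaches from about 0.35 to 0.775 m from the base axis. Payload 5.5 kg.
Tool frame: the origin (TCP) lies between the finger pads; the fingertips stand 19 mm ahead of it and the grasp point (between the pads) is the TCP (env.tcp_to_tips is the distance from the TCP to the fingertips, in m); z points along the fingers, y is the direction in which the jaws open and shut (so a half turn about z gives the same grasp; the last joint's range is limited). The gripper opens to 85 mm and grips with 20 to 120 N. Pads are 22 mm wide; open, the fingers measure 114 mm over their backs; the gripper's body (76 mm by 85 mm) begins 54 mm behind the grasp point. The pads swing forward as they close: fully open they stand 13 mm farther back than shut.
Start: joints at [-1.306, 0.313, 0.046, 1.304, 0, 1.431], TCP at [0.226, -0.529, 0.224] pointing down, gripper open.
Joint ranges: [-2.76, 2.76], [-0.86, 1.69], [-1.03, 1.26], [-2.2, 2.34], [-1.47, 1.5], [-3.14, 3.14]. Speed limits (rad/s): [2.57, 2.57, 3.14, 3.14, 3.14, 3.14].

### API

Orientations are given as a unit quaternion [w, x, y, z].
In Python, from workcell import env, eyes, job gives the robot as it stands. The module is installed in compiled form; this text tells all that it offers.
- The arm moves only by the tool move_arm, never from a script. Its argument "commands" is a list of rows, each a list of 3 entries, a list of its own where there are three numbers: the shift along the world's x, y, z as a fraction of full scale, then the turn, a rotation vector about the world's x, y, z as a fraction of full scale, then the gripper command: -1 is shut, 1 is fully open, values between are in proportion. In form: [[[x, y, z], [wx, wy, wz], gripper], ...]. A call has 1 to 5 rows; each row shifts and turns the commanded pose from where the row before left it; what a row does not reach is not made up. Full scale, the value 1, is 0.04 m for a shift and 8 degrees for a turn. A row lasts 1/10 s, in which the tool goes at most 50 mm and 8.59 degrees, less where a joint would pass 70% of its speed; a pose out of reach is approached as far as the arm can. A call with a number of a shift or a turn outside -1 to 1 is refused whole. A call with a gripper value outside its range is refused whole. The fingers move at their own pace and stop on an object; "newtons" is the grip in N (left out, the last holds). Time passes only in rows, so rows that do not move let the fingers close. It gives the time, the measured TCP pose, the force and the opening at its end, in the units of the state.
- env.get_state(): the state, without advancing time (a new reading comes with each control period).
- eyes.read_camera(name): name is "scene" or "top" or "wrist"; returns a dict with "frame" (384x512x3 uint8, red, green, blue), "mtx" (3x3 intrinsics, pixels), "camera_from_world" (4x4, takes a point from world to camera coordinates); the wrist camera has in their place "mount" (4x4, takes a point from camera to tool coordinates, whose origin is the TCP and whose axes are the flange's). Camera axes: x right, y down, z forward; pixel columns grow to the right and rows downward; lengths in m; the calibration is good to about 2 mm. A picture is of the moment at which its call begins: read the wrist's pose just before it. There is no depth.
- job.hand_in(): hands the job in, once; it reports no verdict.
The state is a dict: "clock": time; "joint_pos": joint angles; "qvel": joint speeds; "tau": joint torques, N m; "tcp_pos": TCP position; "orientation": TCP orientation; "wrist_force": force on the tool from outside, world axes, zero at the start; "ft_torque": the same for the moment, N m; "finger_gap": finger opening in m.
Only numpy, scipy, OpenCV 4.12 (cv2) and the standard library are available. Lean on these libraries where they do the work, as an engineer would, in place of code of your own. Each camera call takes 0.05 s, during which the arm holds its last target.

### The job

Pull the red filter cell up out of its spring clips on the docking rail, set it over the upright spigot on the white optical reader, and turn it by its knurled collar until its hidden keyways drop over the spigot's two pins. Then push it fully home against the spring and finish like that, with the gripper still holding it pushed down; do not let go. Leave the blue cell in its clips and do not shift the other things on the bench.

Things in the scene. Friction and masses are not known exactly. Their poses are not given: they have to be found in the camera images.
- red_cell_center (a point): Centre (on the axis, 29 mm above the underside, 29 mm below the top) of the red filter cell: an upright round cartridge, 58 mm high, with a red top crossed by a white bar. From 2 to 29 mm above this point it is a ribbed metal collar, 44 mm in diameter, to grip. Below, a black skirt 44 mm in diameter with a foot flange 52 mm in diameter, 5 mm thick. z: up its axis; x: along the bar.
- red_cell: The red cell, 0.13 to 0.21 kg; origin on its axis at its underside, z up, x along the white bar. Underneath is a bore 28.4 mm in diameter, 31 mm deep, open below. In its wall are two opposite keyways 10.5 mm wide, in line with the white bar (at the cell's +x and -x), as deep as the bore. They cannot be seen from outside.
- blue_cell: A second cell of the same shape with a blue top, in the other station of the rail; origin on its axis at its underside. To be left in its clips.
- rail: Fixed aluminium docking rail, 96 (x) by 270 (y) by 30 mm high, origin at the centre of its underside. Stations 65 mm either side of the centre along y; either cell may be in either. A cell stands on the rail's top, over a stub 9 mm high.
- rail_top (a point): Centre of the rail's top, 30 mm above the table. At each station two yellow sprung clips (at the rail's +x and -x sides of the cell, up to 40 mm from its axis and 15 mm above the rail's top) hook over the cell's flange. A straight upward pull of about 5 to 10 N springs them aside; the cell is clear of clips and stub once it is 12 mm up.
- mount (a point): Foot of the spigot's axis on the reader's flat top, 60 mm above the table; z up, x along the two black index lines on the top, one each side of the spigot. The reader is a fixed white box 160 by 180 by 60 mm. Height of the cell's centre above this point: 43 mm when it stands on the pins, 34 mm when it meets the spring pad, 29 mm when fully home (underside flat on the reader).
- spigot_top (a point): Top of the fixed steel spigot, 28 mm above its foot; 26 mm in diameter, top edge bevelled. Two opposite round pins 6 mm thick reach to 18 mm from the axis, tops 14 mm above the foot. From above, the line of the pins lies 20 to 60 degrees clockwise (new each time) of the index lines: with its bar along these lines the cell stands on the pins; turn it clockwise 20 to 60 degrees to drop. It fits within 8 degrees.
- plunger (a joint): How far the brass spring pad (14 mm in diameter, standing 8 mm above the spigot's top) is pressed in, m: 0 free, 0.005 with the cell fully home. It resists with 4 N at first contact and about 8 N at home, so a cell that is let go rises again.
- tube_rack: White rack 70 by 150 mm, 100 mm high with its red-capped tubes; origin at its underside.
- sample_jar: Jar with a red cap, 40 mm wide, 60 mm high; origin at its underside.
- reagent_vial: Vial with a blue cap, 26 mm wide, 45 mm high; origin at its underside.
- wash_bottle: Bottle with a white cap, 64 mm wide, 140 mm high; origin at its underside.
- tip_box: Closed blue box 85 by 125 mm, 60 mm high; origin at its underside.
- spatula: Spatula 170 mm long lying flat.

How it is judged:
By the outcome, as a careful person would: the job done as asked, in the order asked, and still so for the second after the job is handed in, while the arm keeps its last pose, push and grip.
It also fails if it takes over 45 s, if anything falls off the work surface, if the arm or the gripper's body presses on something with over 40 N, if the wrist force passes 120 N, or if a joint passes its speed limit or range.

## Working session

There is one attempt and no reset: what is moved stays moved. The work goes in short steps, Python scripts to look and compute and a tool call to move; the robot and the scene stay as the last step left them, time stands still between calls to the robot, and variables do not carry over. Pictures are saved under pics/ and viewed, and the job is handed in when it is done.

Besides the shell and the picture viewer there is one more tool, called after "Call:" as name(argument=value, ...), one argument or row to a line, values as JSON. move_arm: Moves the arm, as the interface text tells. Its arguments: {"type":"object","properties":{"commands":{"type":"array","items":{"type":"array"}},"newtons":{"type":"number"}},"required":["commands"]}

```bash
mkdir -p pics
cat > h.py <<'E'
import numpy as np,cv2
from workcell import env,eyes,job
from scipy.spatial.transform import Rotation as R
def cam(n):
    s=env.get_state(); c=eyes.read_camera(n)
    if n=='wrist':
        q=s['orientation']; T=np.eye(4); T[:3,:3]=R.from_quat([q[1],q[2],q[3],q[0]]).as_matrix(); T[:3,3]=s['tcp_pos']
        W=T@c['mount']
    else: W=np.linalg.inv(c['camera_from_world'])
    return c['frame'],c['mtx'],W
def ray(px,K,W,z):
    d=W[:3,:3]@np.linalg.solve(K,[px[0],px[1],1]); o=W[:3,3]
    return o+d*(z-o[2])/d[2]
def proj(p,K,W):
    c=np.linalg.inv(W)@np.append(p,1); u=K@c[:3]; return u[:2]/u[2]
def save(n,f): cv2.imwrite('pics/'+n,cv2.cvtColor(f,cv2.COLOR_RGB2BGR))
E
python3 - <<'E'
from h import *
s=env.get_state(); print(s)
for n in ['top','scene','wrist']:
    f,K,W=cam(n); save(n+'0.png',f); print(n,K.round(1).tolist(),W.round(3).tolist())
    np.savez(n+'0.npz',f=f,K=K,W=W)
E
```

```text
{'clock': 0.0, 'joint_pos': array([-1.30562339e+00,  3.14006754e-01,  4.49620075e-02,  1.30358636e+00,
        2.45188033e-05,  1.43123318e+00]), 'qvel': array([-5.19042822e-04,  1.38253882e-03,  5.45222103e-04, -6.46594114e-04,
        6.82386912e-06, -3.49281954e-05]), 'tau': array([ 6.13554835e-05, -4.80627894e+01,  2.98533690e+01,  1.93356571e-02,
       -9.26150301e-05, -1.20136349e-06]), 'tcp_pos': array([ 0.22629968, -0.52802331,  0.22279832]), 'orientation': array([-9.16350470e-04,  9.79592964e-01,  2.00989512e-01, -4.53434706e-05]), 'wrist_force': array([ 0.63794335, -0.04368923, -0.06195916]), 'ft_torque': array([ 0.02988511, -0.01311322, -0.02689436]), 'finger_gap': 0.08519285512219874}
top [[468.8, 0.0, 247.2], [0.0, 468.8, 190.7], [0.0, 0.0, 1.0]] [[-0.021, -0.984, 0.175, 0.359], [-1.0, 0.023, 0.01, -0.083], [-0.014, -0.175, -0.985, 1.248], [0.0, 0.0, 0.0, 1.0]]
scene [[490.7, 0.0, 260.1], [0.0, 490.7, 187.2], [0.0, 0.0, 1.0]] [[0.862, 0.396, -0.317, 0.935], [0.507, -0.663, 0.551, -0.71], [0.008, -0.636, -0.772, 0.994], [0.0, 0.0, 0.0, 1.0]]
wrist [[292.2, 0.0, 258.6], [0.0, 292.2, 189.2], [0.0, 0.0, 1.0]] [[0.393, -0.876, -0.279, 0.299], [-0.92, -0.376, -0.116, -0.498], [-0.003, 0.302, -0.953, 0.373], [0.0, 0.0, 0.0, 1.0]]
```

View pics/top0.png

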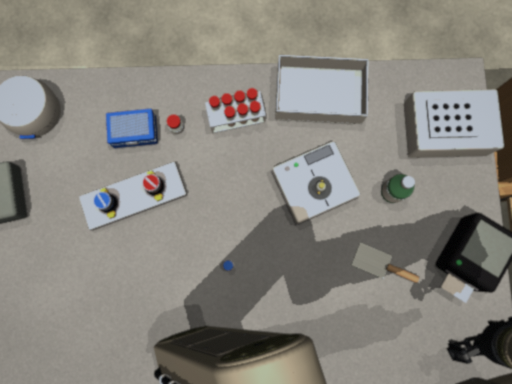

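View pics/scene0.png

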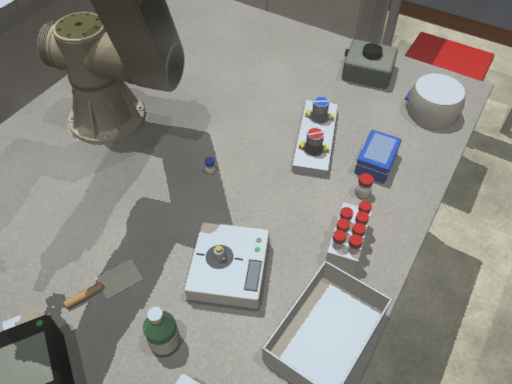

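View pics/wrist0.png

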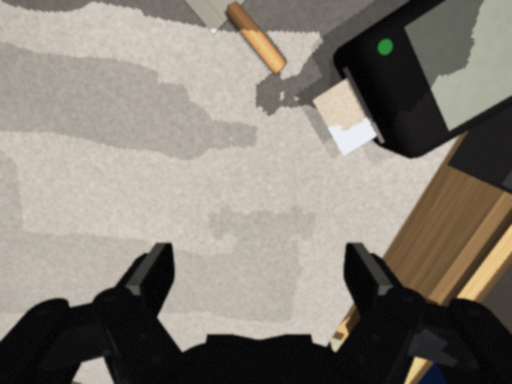

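The top view shows the red cell at about (152,184), the blue cell at (103,201) and the reader spigot at (320,187). The scene view shows the red cell at (315,138) and the spigot at (220,253). Next I'll measure these.

Run:
```python
from h import *
for n,cs in [('top',[(152,184),(320,187)]),('scene',[(315,140),(220,255)])]:
    d=np.load(n+'0.npz'); f,K,W=d['f'],d['K'],d['W']
    for i,(u,v) in enumerate(cs):
        r=50 if i else 40
        save(f'{n}_c{i}.png',cv2.resize(f[v-r:v+r,u-r:u+r],(560,560),interpolation=cv2.INTER_CUBIC))
    hsv=cv2.cvtColor(f,cv2.COLOR_RGB2HSV)
    u,v=cs[0]; m=np.zeros(f.shape[:2],np.uint8)
    red=(((hsv[...,0]<8)|(hsv[...,0]>172))&(hsv[...,1]>130)&(hsv[...,2]>70)).astype(np.uint8)
    m[v-18:v+18,u-18:u+18]=red[v-18:v+18,u-18:u+18]
    p=np.argwhere(m)[:,::-1].astype(np.float32); hull=cv2.convexHull(p)
    w=np.array([ray(q[0],K,W,.088)[:2] for q in hull],np.float32)
    (c,rad)=cv2.minEnclosingCircle(w); print(n,'red top',len(p),c,rad)
    mm=cv2.moments(w.reshape(-1,1,2)); print('centroid',mm['m10']/mm['m00'],mm['m01']/mm['m00'])
    # white bar: low saturation inside hull
    hm=np.zeros_like(m); cv2.fillConvexPoly(hm,hull.astype(int),1)
    b=np.argwhere((hm>0)&(m==0))[:,::-1]; 
    bw=np.array([ray(q,K,W,.088)[:2] for q in b]); 
    e,V=np.linalg.eigh(np.cov(bw.T)); print('bar',len(b),bw.mean(0),e,np.degrees(np.arctan2(V[1,1],V[0,1])))
```

```text
top red top 109 (0.5935177206993103, 0.17340785264968872) 0.018427308648824692
centroid 0.5935928374065839 0.17297628346407368
bar 47 [0.59339834 0.17289855] [2.17422427e-05 9.28727186e-05] -136.4272135702431
scene red top 62 (0.59209144115448, 0.17203935980796814) 0.017275087535381317
centroid 0.592362062435779 0.17151090765032578
bar 34 [0.59152713 0.17166598] [1.88970518e-05 8.16026152e-05] 45.92733485084306
```

Run:
```python
import cv2,numpy as np
a=[cv2.imread(f'pics/{n}_c{i}.png') for n in('top','scene') for i in (0,1)]
a=[cv2.resize(x,(300,300)) if 0 else x for x in a]
cv2.imwrite('pics/m.png',cv2.resize(np.vstack([np.hstack(a[:2]),np.hstack(a[2:])]),(600,600)))
```

```text
(no output)
```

View pics/m.png

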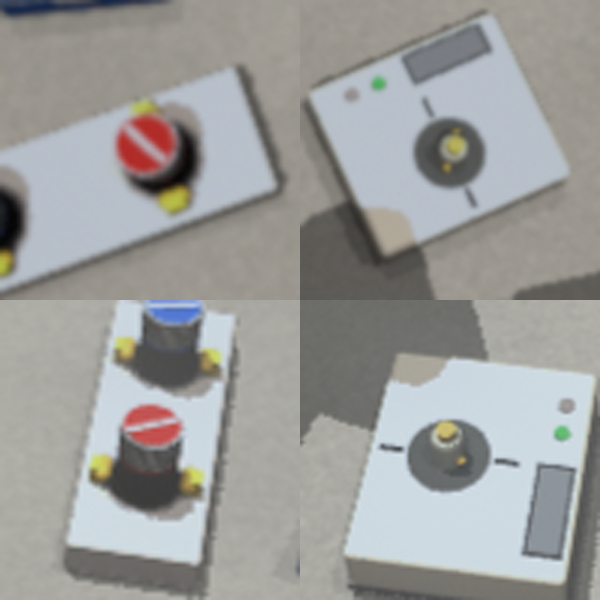

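View pics/top_c1.png

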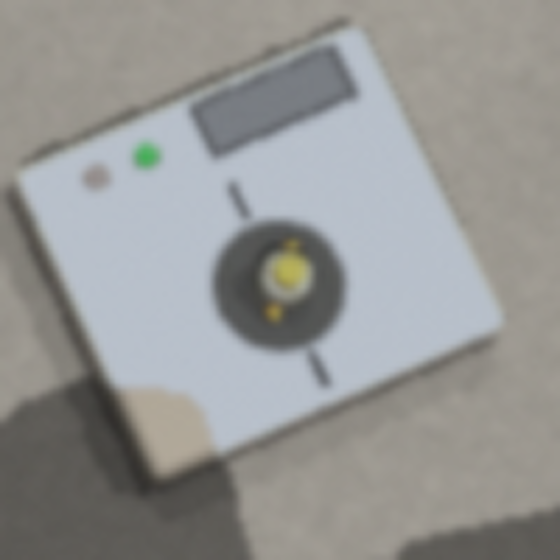

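The reader crop shows the index lines from (232,183) to (246,216) and (310,350) to (327,386). The orange pins are visible at about (292,244) and (274,312). I'll compute the mount pose and the rail direction.

Run:
```python
from h import *
def ang(a,b): d=b-a; return np.degrees(np.arctan2(d[1],d[0]))%180
d=np.load('top0.npz'); K,W=d['K'],d['W']
t=lambda u,v,z: ray((270+(u+.5)/5.6-.5,137+(v+.5)/5.6-.5),K,W,z)[:2]
a,b=t(232,183,.06),t(327,386,.06); print('index',a,b,'mid',(a+b)/2,ang(a,b),np.linalg.norm(a-b))
i1,i2=t(246,216,.06),t(310,350,.06); print('inner mid',(i1+i2)/2)
p,q=t(292,244,.071),t(274,312,.071); print('pins',p,q,(p+q)/2,ang(p,q),np.linalg.norm(p-q))
print('plunger',t(290,270,.096),'disk',t(279,286,.06))
d=np.load('scene0.npz'); K,W=d['K'],d['W']
t=lambda u,v,z: ray((170+u/3-.5,205+v/3-.5),K,W,z)[:2]
a,b=t(380,147,.06),t(518,163,.06); print('scene index',a,b,(a+b)/2,ang(a,b),np.linalg.norm(a-b))
print('plunger',t(447,130,.096),'pin',t(461,160,.071))
# rail direction from clips, top image crop0 origin(112,144) scale 3.75 displayed
d=np.load('top0.npz'); K,W=d['K'],d['W']
t=lambda u,v,z: ray((112+u/3.75-.5,144+v/3.75-.5),K,W,z)[:2]
a,b=t(145,107,.042),t(175,200,.042);print('clips',a,b,(a+b)/2,ang(a,b))
s=env.get_state();q=s['orientation'];M=R.from_quat([q[1],q[2],q[3],q[0]]).as_matrix();print(M.round(3))
```

```text
index [ 0.62258691 -0.23767931] [ 0.52678845 -0.27665041] mid [ 0.57468768 -0.25716486] 22.136641853224774 0.10342191049146818
inner mid [ 0.5752122  -0.25658788]
pins [ 0.59099401 -0.26229105] [ 0.55971679 -0.2525897 ] [ 0.5753554  -0.25744037] 162.76751460338505 0.03274722668315479
plunger [ 0.57427276 -0.25702538] disk [ 0.57365225 -0.25704063]
scene index [ 0.71612416 -0.16595278] [ 0.80976179 -0.1261697 ] [ 0.76294297 -0.14606124] 23.018797539937484 0.10173839250989107
plunger [ 0.75927905 -0.1496619 ] pin [ 0.77450284 -0.15196395]
clips [0.6294858 0.1841406] [0.56259267 0.16216677] [0.59603923 0.17315368] 18.184918499160887
[[ 0.919  0.394 -0.   ]
 [ 0.394 -0.919  0.001]
 [ 0.    -0.001 -1.   ]]
```

The pins lie about 39.5° clockwise of the index lines, which is inside the stated 20–60° range. The mount is near (0.5745, -0.257). The red cell is near (0.593, 0.172) with its bar at about 45°. Moving above the red cell now.

Call:
move_arm(
  commands=[
    [[0.37,0.7,0],[0,0,0.45],1],
    [[0.37,0.7,0],[0,0,0.45],1],
    [[0.37,0.7,0],[0,0,0.45],1],
    [[0.37,0.7,0],[0,0,0.45],1],
    [[0.37,0.7,0],[0,0,0.45],1],
  ],
)

```text
clock: 0.65
tcp_pos: [0.3007, -0.3872, 0.2234]
orientation: [-0.0, 0.936, 0.353, 0.0]
wrist_force: [0.3, 0.7, -0.6]
finger_gap: 0.0853
```

Call:
move_arm(
  commands=[
    [[0.37,0.7,0],[0,0,0.45],1],
    [[0.37,0.7,0],[0,0,0.45],1],
    [[0.37,0.7,0],[0,0,0.45],1],
    [[0.37,0.7,0],[0,0,0.45],1],
    [[0.37,0.7,0],[0,0,0.45],1],
  ],
)

```text
clock: 1.15
tcp_pos: [0.3747, -0.2472, 0.2236]
orientation: [-0.0, 0.869, 0.495, 0.0]
wrist_force: [0.3, -0.6, 0.6]
finger_gap: 0.0856
```

Call:
move_arm(
  commands=[
    [[0.37,0.7,0],[0,0,0.45],1],
    [[0.37,0.7,0],[0,0,0.45],1],
    [[0.37,0.7,0],[0,0,0.45],1],
    [[0.37,0.7,0],[0,0,0.45],1],
    [[0.37,0.7,0],[0,0,0.45],1],
  ],
)

```text
clock: 1.65
tcp_pos: [0.4487, -0.1073, 0.2236]
orientation: [-0.0, 0.781, 0.625, -0.0]
wrist_force: [0.5, 0.1, 0.9]
finger_gap: 0.0856
```

Call:
move_arm(
  commands=[
    [[0.37,0.7,0],[0,0,0.45],1],
    [[0.37,0.7,0],[0,0,0.45],1],
    [[0.37,0.7,0],[0,0,0.45],1],
    [[0.37,0.7,0],[0,0,0.45],1],
    [[0.37,0.7,0],[0,0,0.45],1],
  ],
)

```text
clock: 2.15
tcp_pos: [0.5227, 0.0327, 0.2235]
orientation: [-0.0, 0.673, 0.739, -0.0]
wrist_force: [0.2, -0.7, 0.4]
finger_gap: 0.0849
```

Call:
move_arm(
  commands=[
    [[0.37,0.7,0],[0,0,0.45],1],
    [[0.37,0.7,0],[0,0,0.45],1],
    [[0.35,0.7,0],[0,0,0.45],1],
    [[0.3,0.6,0],[0,0,0.45],1],
    [[0,0,0],[0,0,0],1],
  ],
)

```text
clock: 2.65
tcp_pos: [0.5788, 0.1421, 0.2228]
orientation: [-0.0, 0.575, 0.818, 0.0]
wrist_force: [-0.3, -0.4, -0.5]
finger_gap: 0.0859
```

```bash
cat > cell.py <<'E'
from h import *
import sys
def meas(f,K,W,z,guess,tag):
    hsv=cv2.cvtColor(f,cv2.COLOR_RGB2HSV)
    red=(((hsv[...,0]<8)|(hsv[...,0]>172))&(hsv[...,1]>110)&(hsv[...,2]>60)).astype(np.uint8)
    n,l,st,ct=cv2.connectedComponentsWithStats(cv2.morphologyEx(red,cv2.MORPH_CLOSE,np.ones((3,3))))
    g=proj(np.array([*guess,z]),K,W); rr=np.linalg.norm(proj(np.array([guess[0]+.022,guess[1],z]),K,W)-g)*1.5
    yy,xx=np.mgrid[:f.shape[0],:f.shape[1]]
    red[(xx-g[0])**2+(yy-g[1])**2>rr**2]=0
    p=np.argwhere(red)[:,::-1].astype(np.float32)
    hull=cv2.convexHull(p); w=np.array([ray(q[0],K,W,z)[:2] for q in hull],np.float32)
    c,rad=cv2.minEnclosingCircle(w); mm=cv2.moments(w.reshape(-1,1,2))
    hm=np.zeros_like(red); cv2.fillConvexPoly(hm,hull.astype(int),1)
    b=np.argwhere((hm>0)&(red==0))[:,::-1]; bw=np.array([ray(q,K,W,z)[:2] for q in b]); e,V=np.linalg.eigh(np.cov(bw.T))
    print(tag,'circle',np.round(c,4),round(rad,4),'centroid',round(mm['m10']/mm['m00'],4),round(mm['m01']/mm['m00'],4),'bar',len(b),bw.mean(0).round(4),(np.degrees(np.arctan2(V[1,1],V[0,1]))%180).round(1))
E
python3 - <<'E'
from cell import *
f,K,W=cam('wrist'); save('w1.png',f); print(env.get_state()['tcp_pos'])
meas(f,K,W,.088,(.593,.172),'w')
E
```

```text
[0.57809428 0.14069933 0.22284322]
w circle [0.5914 0.1726] 0.0224 centroid 0.5934 0.1717 bar 346 [0.5912 0.1739] 40.5
```

View pics/w1.png

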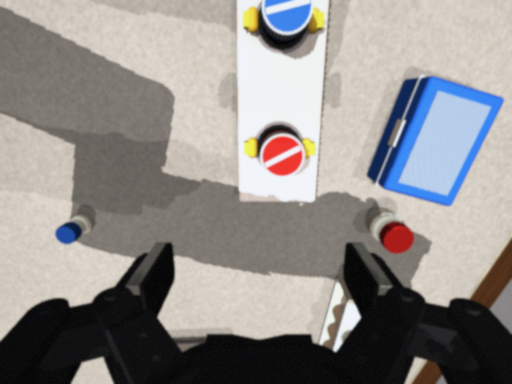

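The wrist view shows the red cell at about (283,155) with clips on both sides. Its bar runs from about (264,164) to (301,148). I'll refine this with a tighter mask.

Run:
```python
from h import *
f,K,W=cam('wrist')
hsv=cv2.cvtColor(f,cv2.COLOR_RGB2HSV)
red=(((hsv[...,0]<6)|(hsv[...,0]>174))&(hsv[...,1]>150)&(hsv[...,2]>110)).astype(np.uint8)
m=np.zeros_like(red); m[125:185,250:316]=red[125:185,250:316]
p=cv2.convexHull(np.argwhere(m)[:,::-1].astype(np.float32))
e=cv2.fitEllipse(p); print(e, ray(e[0],K,W,.088))
w=np.array([ray(q[0],K,W,.088)[:2] for q in p],np.float32); print(cv2.minEnclosingCircle(w),cv2.fitEllipse(w))
a,b=ray((264,164),K,W,.088),ray((301,148),K,W,.088); print(np.degrees(np.arctan2(*(b-a)[[1,0]])))
n,l,st,ct=cv2.connectedComponentsWithStats(m); print(st.tolist())
```

```text
((283.56524658203125, 154.23220825195312), (37.25949478149414, 37.82440948486328), 48.77983474731445) [0.59428452 0.17141514 0.088     ]
((0.594292163848877, 0.17106947302818298), 0.018875841051340103) ((0.5944086909294128, 0.17107349634170532), (0.03697742894291878, 0.03748856484889984), 45.158329010009766)
43.541202327149655
[[0, 0, 512, 384, 195773], [265, 136, 34, 24, 435], [270, 151, 33, 23, 400]]
```

Call:
move_arm(
  commands=[
    [[0.2,0.4,-0.3],[0,0,0],1],
    [[0.19,0.37,-0.7],[0,0,0],1],
    [[0,0,-0.8],[0,0,0],1],
    [[0,0,-0.7],[0,0,0],1],
    [[0,0,0],[0,0,0],1],
  ],
)

```text
clock: 3.25
tcp_pos: [0.5901, 0.1695, 0.1187]
orientation: [-0.003, 0.577, 0.817, -0.003]
wrist_force: [-0.6, 0.2, -0.8]
finger_gap: 0.0853
```

Run:
```python
from h import *
f,K,W=cam('wrist'); save('w2.png',f); s=env.get_state(); print(s['tcp_pos'],s['wrist_force'])
hsv=cv2.cvtColor(f,cv2.COLOR_RGB2HSV)
g=proj(np.array([.5937,.1718,.088]),K,W); print(g)
red=(((hsv[...,0]<6)|(hsv[...,0]>174))&(hsv[...,1]>150)&(hsv[...,2]>90)).astype(np.uint8)
yy,xx=np.mgrid[:384,:512]; red[(xx-g[0])**2+(yy-g[1])**2>70**2]=0
p=cv2.convexHull(np.argwhere(red)[:,::-1].astype(np.float32))
w=np.array([ray(q[0],K,W,.088)[:2] for q in p],np.float32); print(cv2.minEnclosingCircle(w),cv2.fitEllipse(w))
```

```text
[0.59166876 0.16965534 0.12140629] [0.16597103 0.20805064 1.22508706]
[263.43603899 216.42078692]
((0.5948717594146729, 0.17063607275485992), 0.019545966759324074) ((0.5949186086654663, 0.17073296010494232), (0.03840796276926994, 0.038741711527109146), 13.855461120605469)
```

View pics/w2.png

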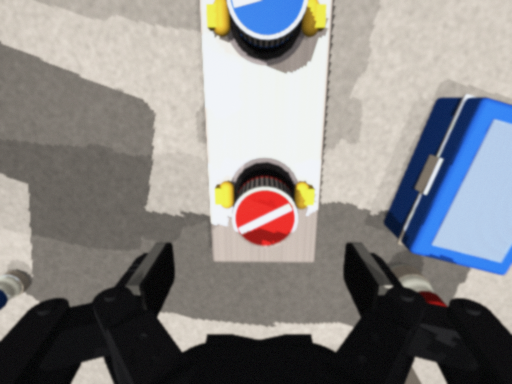

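Run:
```python
from h import *
d=np.load('top0.npz'); p=ray((174,121),d['K'],d['W'],.06); print(p, np.linalg.norm(p[:2]-[.594,.171]))
```

```text
[0.76237351 0.11886523 0.06      ] 0.17626024394920123
```

The jar is 176 mm away, well clear of the fingers. Descending and gripping.

Call:
move_arm(
  commands=[
    [[0.07,0.03,-0.4],[0,0,0],1],
    [[0,0,-0.4],[0,0,0],1],
    [[0,0,-0.31],[0,0,0],1],
    [[0,0,0],[0,0,0],1],
    [[0,0,0],[0,0,0],1],
  ],
)

```text
clock: 3.8
tcp_pos: [0.5968, 0.1713, 0.0802]
orientation: [0.0, 0.577, 0.817, 0.0]
wrist_force: [1.1, 0.0, 0.2]
finger_gap: 0.0855
```

Call:
move_arm(
  commands=[
    [[0,0,0],[0,0,0],-1],
    [[0,0,0],[0,0,0],-1],
    [[0,0,0],[0,0,0],-1],
    [[0,0,0],[0,0,0],-1],
    [[0,0,0],[0,0,0],-1],
  ],
  newtons=60,
)

```text
clock: 4.3
tcp_pos: [0.591, 0.1694, 0.0823]
orientation: [-0.002, 0.577, 0.817, -0.004]
wrist_force: [-29.2, -11.1, 47.6]
finger_gap: 0.0125
```

Call:
move_arm(
  commands=[
    [[0,0,0],[0,0,0],-1],
    [[0,0,0],[0,0,0],-1],
    [[0,0,0],[0,0,0],-1],
  ],
)

```text
clock: 4.6
tcp_pos: [0.5943, 0.1702, 0.0868]
orientation: [0.001, 0.577, 0.817, -0.001]
wrist_force: [-19.6, -7.4, 46.7]
finger_gap: 0.0001
```

The fingers closed fully with a 47 N upward force, so the grasp missed. I'll look before moving anything.

Run:
```python
from h import *
f,K,W=cam('wrist'); g,_,_=cam('scene'); s=env.get_state(); print(s['tcp_pos'],s['wrist_force'],s['finger_gap'])
u,v=315,130; c=cv2.resize(g[v-60:v+60,u-80:u+80],(512,384),interpolation=cv2.INTER_CUBIC)
save('w3.png',cv2.resize(np.vstack([f,c]),(450,600) if 0 else (400,600)))
```

```text
[0.59502936 0.17034374 0.08716729] [-18.79628743  -6.17230856  46.46651603] 0.00013114138320113725
```

View pics/w3.png

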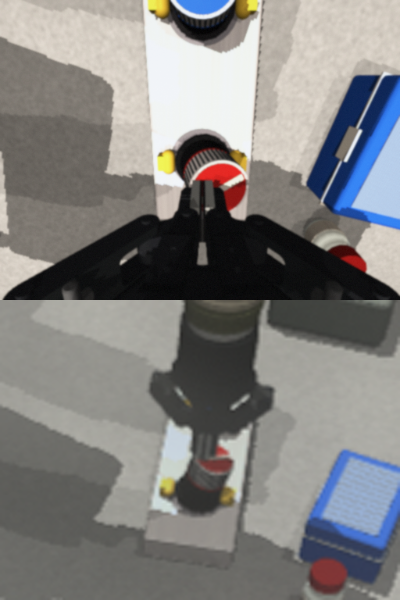

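Run:
```python
from h import *
f,K,W=cam('wrist'); save('w4.png',f); s=env.get_state(); t=s['tcp_pos']
M=np.linalg.inv(W)
for z in (-.02,0,.006,.013,.019): print(z, proj(t+[0,0,-z],K,W))
q=s['orientation'];Rm=R.from_quat([q[1],q[2],q[3],q[0]]).as_matrix()
for y in(-.0425,.0425):
  for x in(-.011,.011): print(x,y,proj(t+Rm@[x,y,.006],K,W),proj(t+Rm@[x,y,.019],K,W))
print(t)
```

```text
-0.02 [256.73384847 257.34137786]
0 [256.91569082 238.93649764]
0.006 [256.96240236 234.20866461]
0.013 [257.01312851 229.07449951]
0.019 [257.0536928  224.96885055]
-0.011 -0.0425 [186.35996792 250.86578175] [191.14165767 240.74233449]
0.011 -0.0425 [183.50357801 217.01453807] [188.65429427 208.83501308]
-0.011 0.0425 [327.73765683 250.81405847] [323.19944166 240.68893562]
0.011 0.0425 [330.40212733 216.94187516] [325.51666962 208.76305678]
[0.59524003 0.17040989 0.08725025]
```

View pics/w4.png

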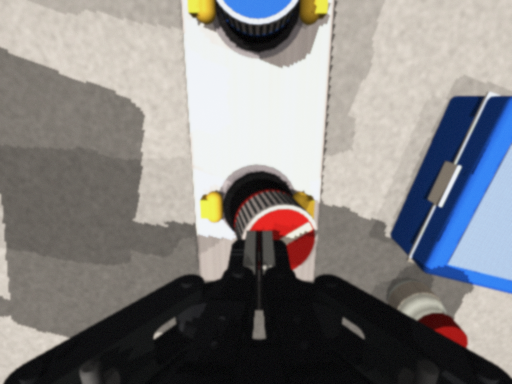

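```bash
python3 -c "
from h import *
print(env.tcp_to_tips,[a for a in dir(env) if a[0]!='_'])
c=eyes.read_camera('wrist'); print(c['mount'].round(4))"
```

```text
0.019 ['MotionError', 'get_state', 'tcp_to_tips']
[[-9.000e-04 -9.539e-01 -3.002e-01  7.710e-02]
 [ 1.000e+00 -7.000e-04 -7.000e-04  1.300e-03]
 [ 4.000e-04 -3.002e-01  9.539e-01 -1.506e-01]
 [ 0.000e+00  0.000e+00  0.000e+00  1.000e+00]]
```

Call:
move_arm(
  commands=[
    [[0,0,0.25],[0,0,0],-1],
    [[0,0,0.25],[0,0,0],-1],
    [[0,0,0.25],[0,0,0],-1],
    [[0,0,0],[0,0,0],-1],
  ],
)

```text
clock: 5.2
tcp_pos: [0.5975, 0.1716, 0.1106]
orientation: [0.001, 0.576, 0.817, 0.001]
wrist_force: [0.4, -0.3, -0.1]
finger_gap: -0.0001
```

Run:
```python
from h import *
f,K,W=cam('wrist'); g,_,_=cam('scene'); s=env.get_state(); print(s['clock'],s['tcp_pos'],s['wrist_force'],s['finger_gap'])
save('w5.png',f)
u,v=315,130; save('s5.png',cv2.resize(g[v-60:v+60,u-80:u+80],(640,480),interpolation=cv2.INTER_CUBIC))
```

```text
5.3 [0.59657882 0.17147217 0.10888733] [0.5370687  0.02374376 0.15407316] 5.257603674290302e-06
```

View pics/w5.png

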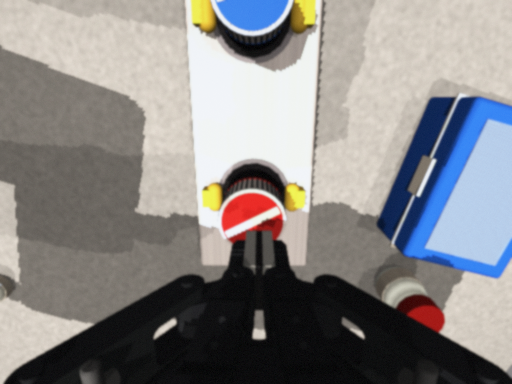

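View pics/s5.png

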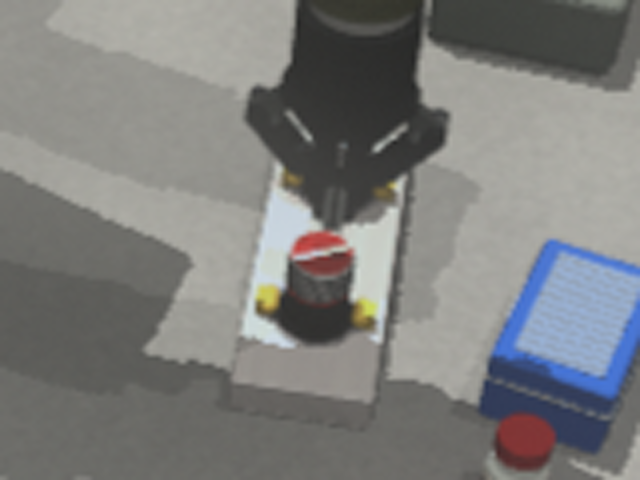

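The cell sprang back upright in its clips. The scene crop shows the closed fingertip at about (333,228) and the wrist view shows it at about (259,232). I'll triangulate the tip position against the reported TCP.

Run:
```python
from h import *
g,K,W=cam('scene'); t=env.get_state()['tcp_pos']; print(t)
px=(235+(333+.5)/4-.5,70+(229+.5)/4-.5); print(px)
for z in (.075,.09,.1,.11,.12,.13): print(z,ray(px,K,W,z)[:2],proj(np.array([t[0],t[1],z]),K,W))
f,K1,W1=cam('wrist')
for z in (.09,.1,.11,.12): print('w',ray((259,232),K1,W1,z)[:2])
h,K2,W2=cam('top'); 
pr=proj(np.array([t[0],t[1],.1]),K2,W2); u,v=pr.astype(int); print('top',pr)
save('t5.png',cv2.resize(h[v-40:v+40,u-40:u+40],(560,560),interpolation=cv2.INTER_CUBIC))
```

```text
[0.59619231 0.17141251 0.10845506]
(317.875, 126.875)
0.075 [0.58361825 0.20899044] [315.87088532 136.98737478]
0.09 [0.58934654 0.19399785] [316.41644283 132.91077579]
0.1 [0.5931654  0.18400279] [316.78561704 130.15217527]
0.11 [0.59698426 0.17400773] [317.15925929 127.36018801]
0.12 [0.60080312 0.16401267] [317.53745118 124.5342042 ]
0.13 [0.60462198 0.15401761] [317.92027632 121.67359911]
w [0.59905923 0.16753347]
w [0.59744547 0.17208591]
w [0.5958317  0.17663835]
w [0.59421794 0.18119078]
top [149.99041547 179.94253194]
```

View pics/t5.png

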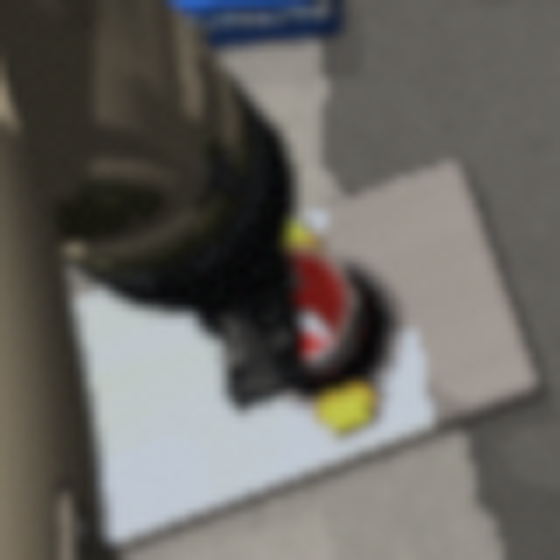

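Both views put the closed fingertips at about TCP height, and the open ones about 20 mm behind it. That disagrees with the documented 19 mm ahead, so the fingers closed on top of the cell. A TCP height of 0.060 is safe under either reading: the tips stay above the 45 mm clips and still overlap the collar. I'll open and re-measure first.

Call:
move_arm(
  commands=[
    [[0,0,0.2],[0,0,0],1],
    [[0,0,0.2],[0,0,0],1],
    [[0,0,0],[0,0,0],1],
    [[0,0,0],[0,0,0],1],
    [[0,0,0],[0,0,0],1],
  ],
)

```text
clock: 5.95
tcp_pos: [0.5964, 0.1714, 0.1253]
orientation: [0.0, 0.576, 0.817, 0.0]
wrist_force: [0.4, 0.6, 0.5]
finger_gap: 0.0726
```

Call:
move_arm(
  commands=[
    [[0,0,0],[0,0,0],1],
    [[0,0,0],[0,0,0],1],
    [[0,0,0],[0,0,0],1],
  ],
)

```text
clock: 6.25
tcp_pos: [0.5963, 0.1714, 0.1251]
orientation: [-0.0, 0.576, 0.817, -0.0]
wrist_force: [1.1, -0.6, 0.9]
finger_gap: 0.085
```

Run:
```python
from h import *
f,K,W=cam('wrist'); save('w6.png',f); s=env.get_state(); print(s['tcp_pos'],s['finger_gap'],s['wrist_force'])
hsv=cv2.cvtColor(f,cv2.COLOR_RGB2HSV)
g=proj(np.array([.5937,.1718,.088]),K,W)
red=(((hsv[...,0]<6)|(hsv[...,0]>174))&(hsv[...,1]>150)&(hsv[...,2]>90)).astype(np.uint8)
yy,xx=np.mgrid[:384,:512]; red[(xx-g[0])**2+(yy-g[1])**2>55**2]=0
p=cv2.convexHull(np.argwhere(red)[:,::-1].astype(np.float32))
w=np.array([ray(q[0],K,W,.088)[:2] for q in p],np.float32); print(g,cv2.minEnclosingCircle(w),cv2.fitEllipse(w))
hm=np.zeros_like(red); cv2.fillConvexPoly(hm,p.astype(int),1)
b=np.argwhere((cv2.erode(hm,np.ones((5,5)))>0)&(red==0))[:,::-1]; bw=np.array([ray(q,K,W,.088)[:2] for q in b]); e,V=np.linalg.eigh(np.cov(bw.T)); print('bar',bw.mean(0),np.degrees(np.arctan2(V[1,1],V[0,1]))%180)
```

```text
[0.59638104 0.17142959 0.12517543] 0.08538595556880753 [0.55327107 0.27941598 0.26186698]
[253.53522625 212.33727031] ((0.5944040417671204, 0.1711418330669403), 0.01938069425523281) ((0.5943775773048401, 0.17116209864616394), (0.03821541368961334, 0.038491956889629364), 24.1846923828125)
bar [0.59480893 0.17127789] 46.72784845596203
```

View pics/w6.png

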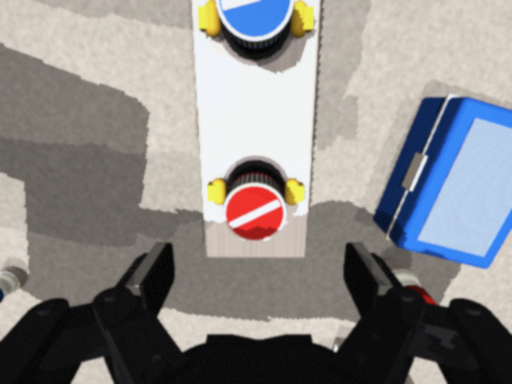

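The cell stands upright at (0.5944, 0.1711) with its bar at about 46°. Descending deeper.

Call:
move_arm(
  commands=[
    [[-0.05,0,-0.5],[0,0,0],1],
    [[0,0,-0.5],[0,0,0],1],
    [[0,0,-0.4],[0,0,0],1],
    [[0,0,-0.2],[0,0,0],1],
    [[0,0,0],[0,0,0],1],
  ],
)

```text
clock: 6.8
tcp_pos: [0.5934, 0.1713, 0.06]
orientation: [-0.001, 0.577, 0.817, -0.001]
wrist_force: [0.2, 0.5, 0.9]
finger_gap: 0.0855
```

Run:
```python
from h import *
f,K,W=cam('wrist'); s=env.get_state(); print(s['tcp_pos'],s['finger_gap'],s['wrist_force'])
g,_,_=cam('scene'); u,v=315,130; c=cv2.resize(g[v-45:v+45,u-60:u+60],(512,384),interpolation=cv2.INTER_CUBIC)
save('w7.png',cv2.resize(np.vstack([f,c]),(400,600)))
```

```text
[0.59423193 0.17136667 0.06109232] 0.08549730572472708 [-0.23225223 -0.01212215  0.07002693]
```

View pics/w7.png

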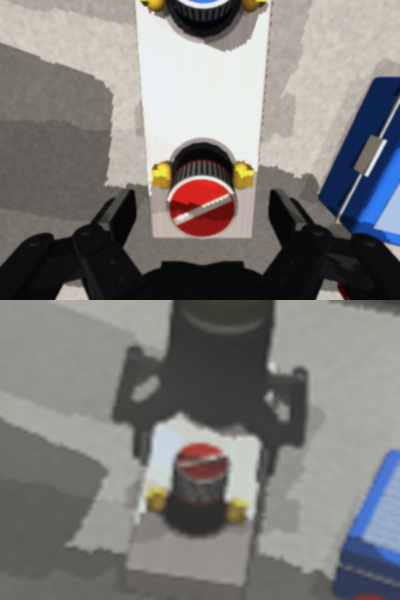

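Run:
```python
from h import *
g,K,W=cam('scene'); s=env.get_state(); t=s['tcp_pos'];q=s['orientation'];Rm=R.from_quat([q[1],q[2],q[3],q[0]]).as_matrix()
for sg in(-1,1):
  for y in (.043,.057):
    for z in (-.02,-.01,0,.006): print(sg,y,z,proj(t+Rm@[-.011,sg*y,z],K,W).round(1))
save('s8.png',cv2.resize(g[100:160,275:355],(800,600),interpolation=cv2.INTER_CUBIC))
```

```text
-1 0.043 -0.02 [299.1 135.5]
-1 0.043 -0.01 [298.8 138.2]
-1 0.043 0 [298.6 140.9]
-1 0.043 0.006 [298.4 142.5]
-1 0.057 -0.02 [293.8 134.8]
-1 0.057 -0.01 [293.6 137.5]
-1 0.057 0 [293.4 140.1]
-1 0.057 0.006 [293.3 141.7]
1 0.043 -0.02 [331.6 140. ]
1 0.043 -0.01 [331.2 142.7]
1 0.043 0 [330.7 145.4]
1 0.043 0.006 [330.5 147. ]
1 0.057 -0.02 [337.  140.8]
1 0.057 -0.01 [336.5 143.4]
1 0.057 0 [336.  146.1]
1 0.057 0.006 [335.7 147.7]
```

View pics/s8.png

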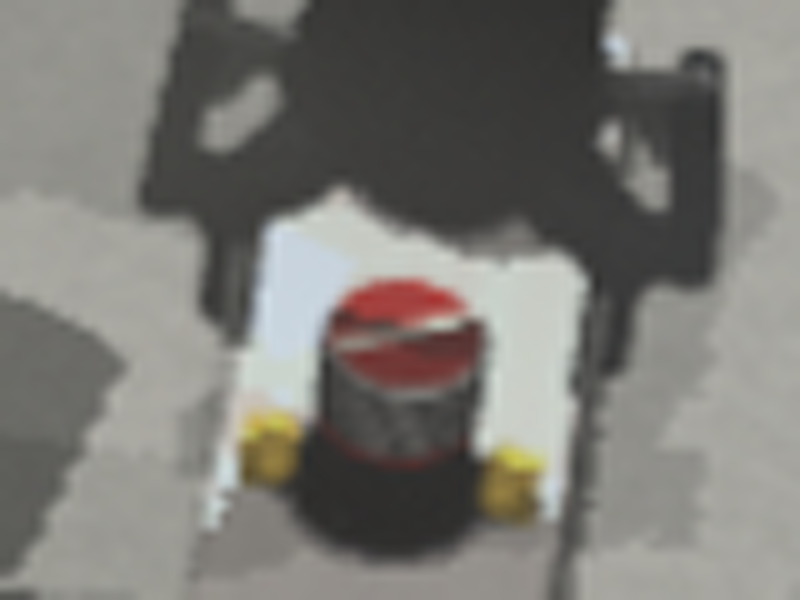

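In the scene crop the open tips are at (225,340) and (610,370). That puts them about 26 mm behind the reported TCP, only level with the cell's top, so I'll go 13 mm lower. That leaves the tips around 0.060, still clear of the clips. I'll close gently first.

Call:
move_arm(
  commands=[
    [[0,0,-0.16],[0,0,0],1],
    [[0,0,-0.16],[0,0,0],1],
    [[0,0,0],[0,0,0],1],
    [[0,0,0],[0,0,0],0.3],
    [[0,0,0],[0,0,0],0.2],
  ],
  newtons=30,
)

```text
clock: 7.45
tcp_pos: [0.5945, 0.1714, 0.0486]
orientation: [0.0, 0.576, 0.817, 0.0]
wrist_force: [-0.3, 0.5, -0.5]
finger_gap: 0.0589
```

Run:
```python
from h import *
f,K,W=cam('wrist'); s=env.get_state(); print(s['clock'],s['tcp_pos'],s['finger_gap'],s['wrist_force'])
g,_,_=cam('scene'); c=cv2.resize(g[100:160,275:355],(512,384),interpolation=cv2.INTER_CUBIC)
save('w9.png',cv2.resize(np.vstack([f,c]),(400,600)))
```

```text
7.5 [0.59460088 0.17145562 0.04869663] 0.05209335358736026 [-0.64614978  0.67537755  0.19408736]
```

View pics/w9.png

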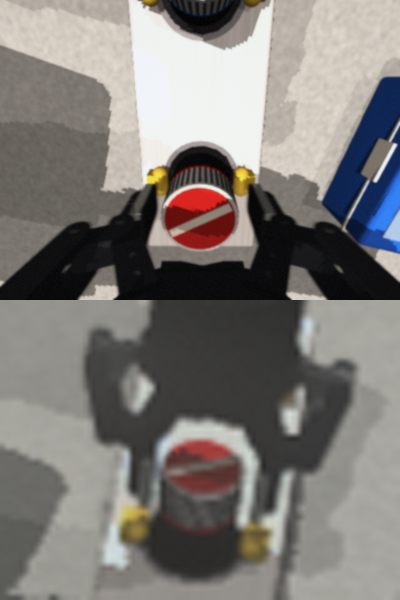

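The fingers now flank the collar, centred, with the tips just above the clips. Closing.

Call:
move_arm(
  commands=[
    [[0,0,0],[0,0,0],-1],
    [[0,0,0],[0,0,0],-1],
    [[0,0,0],[0,0,0],-1],
    [[0,0,0],[0,0,0],-1],
  ],
  newtons=50,
)

```text
clock: 7.95
tcp_pos: [0.5944, 0.1714, 0.049]
orientation: [0.0, 0.576, 0.817, 0.0]
wrist_force: [-1.9, -0.9, 5.2]
finger_gap: 0.0428
```

The gap is 42.8 mm, so it has the collar. Lifting straight up slowly.

Call:
move_arm(
  commands=[
    [[0,0,0.1],[0,0,0],-1],
    [[0,0,0.1],[0,0,0],-1],
    [[0,0,0.1],[0,0,0],-1],
    [[0,0,0.1],[0,0,0],-1],
    [[0,0,0.1],[0,0,0],-1],
  ],
  newtons=70,
)

```text
clock: 8.45
tcp_pos: [0.5951, 0.1715, 0.0693]
orientation: [0.0, 0.577, 0.817, 0.001]
wrist_force: [0.1, 0.0, -0.9]
finger_gap: 0.0426
```

Call:
move_arm(
  commands=[
    [[0,0,0.3],[0,0,0],-1],
    [[0,0,0.5],[0,0,0],-1],
    [[0,0,0.8],[0,0,0],-1],
    [[0,0,0.6],[0,0,0],-1],
    [[0,0,0],[0,0,0],-1],
  ],
)

```text
clock: 8.95
tcp_pos: [0.5974, 0.1719, 0.1619]
orientation: [0.003, 0.576, 0.817, 0.003]
wrist_force: [-0.0, -0.8, -0.9]
finger_gap: 0.0423
```

Run:
```python
from h import *
f,K,W=cam('wrist'); s=env.get_state(); print(s['clock'],s['tcp_pos'],s['finger_gap'],s['wrist_force'])
g,_,_=cam('scene'); save('s10.png',cv2.resize(g[60:160,250:400],(780,520),interpolation=cv2.INTER_CUBIC)); save('w10.png',f)
```

```text
9.0 [0.59629271 0.17173141 0.15942831] 0.04293353124231804 [ 1.01093095 -0.19661538 -1.17213434]
```

View pics/s10.png

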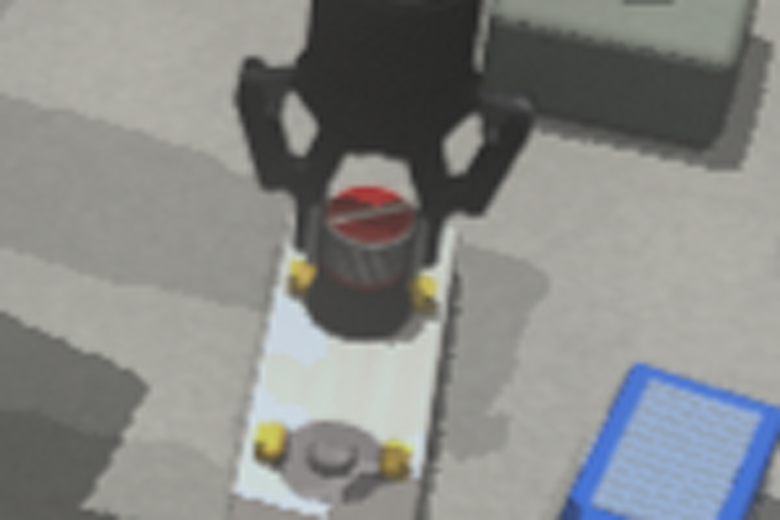

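View pics/w10.png

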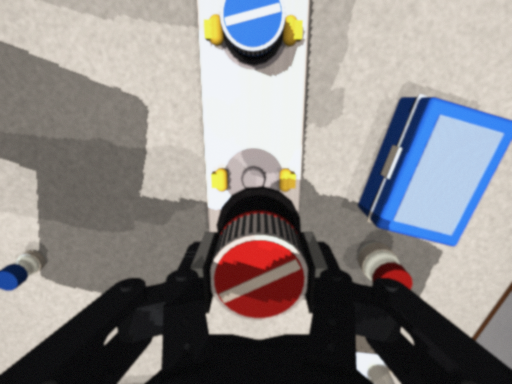

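The cell is lifted clear, the blue cell is still in place and the station is empty. Next, measure the held cell's offset and bar angle in the grip.

```bash
cat > held.py <<'E'
from h import *
def held(off=.039):
    f,K,W=cam('wrist'); s=env.get_state(); t=s['tcp_pos']; z=t[2]+off
    q=s['orientation'];Rm=R.from_quat([q[1],q[2],q[3],q[0]]).as_matrix(); yaw=np.degrees(np.arctan2(Rm[1,0],Rm[0,0]))
    hsv=cv2.cvtColor(f,cv2.COLOR_RGB2HSV)
    red=(((hsv[...,0]<6)|(hsv[...,0]>174))&(hsv[...,1]>150)&(hsv[...,2]>60)).astype(np.uint8)
    yy,xx=np.mgrid[:384,:512]; red[(xx-258)**2+(yy-278)**2>60**2]=0
    p=cv2.convexHull(np.argwhere(red)[:,::-1].astype(np.float32))
    w=np.array([ray(a[0],K,W,z)[:2] for a in p],np.float32); c=np.array(cv2.fitEllipse(w)[0]); d=cv2.fitEllipse(w)[1]
    hm=np.zeros_like(red); cv2.fillConvexPoly(hm,p.astype(int),1)
    b=np.argwhere((cv2.erode(hm,np.ones((5,5)))>0)&(red==0))[:,::-1]; bw=np.array([ray(a,K,W,z)[:2] for a in b]); e,V=np.linalg.eigh(np.cov(bw.T)); a=np.degrees(np.arctan2(V[1,1],V[0,1]))%180
    print('clock',s['clock'],'tcp',t.round(4),'yaw',yaw.round(1),'top c',c.round(4),'diam',np.round(d,4),'bar',a.round(1),'bar-yaw',(a-yaw).round(1),'gap',round(s['finger_gap'],4),'F',s['wrist_force'].round(1),'T',s['ft_torque'].round(2))
    return f,c,a
E
python3 -c "
from held import *
held()"
```

```text
clock 9.1 tcp [0.5942 0.1714 0.1562] yaw 109.6 top c [0.5939 0.1725] diam [0.039  0.0483] bar 153.0 bar-yaw 43.4 gap 0.0427 F [-0.5 -0.3 -1.7] T [-0.03  0.05  0.01]
```

Call:
move_arm(
  commands=[
    [[-0.05,-0.5,0.5],[0,0,-0.1],-1],
    [[-0.05,-0.67,0],[0,0,-0.2],-1],
    [[-0.04,-0.67,0],[0,0,-0.2],-1],
    [[-0.03,-0.67,0],[0,0,-0.2],-1],
    [[-0.03,-0.67,0],[0,0,-0.2],-1],
  ],
)

```text
clock: 9.6
tcp_pos: [0.5852, 0.0433, 0.1746]
orientation: [-0.001, 0.627, 0.779, -0.001]
wrist_force: [-0.1, -1.3, -1.6]
finger_gap: 0.0428
```

Call:
move_arm(
  commands=[
    [[-0.03,-0.67,0],[0,0,-0.2],-1],
    [[-0.03,-0.67,0],[0,0,-0.2],-1],
    [[-0.03,-0.67,0],[0,0,-0.2],-1],
    [[-0.03,-0.67,0],[0,0,-0.2],-1],
    [[-0.03,-0.67,0],[0,0,-0.2],-1],
  ],
)

```text
clock: 10.1
tcp_pos: [0.5792, -0.0905, 0.1746]
orientation: [-0.001, 0.68, 0.733, -0.001]
wrist_force: [0.6, 0.9, -0.8]
finger_gap: 0.0424
```

Call:
move_arm(
  commands=[
    [[-0.03,-0.67,0],[0,0,-0.2],-1],
    [[-0.03,-0.67,0],[0,0,-0.2],-1],
    [[-0.03,-0.67,0],[0,0,-0.2],-1],
    [[-0.03,-0.6,0],[0,0,-0.2],-1],
    [[0,0,0],[0,0,0],-1],
  ],
)

```text
clock: 10.6
tcp_pos: [0.5746, -0.1968, 0.1744]
orientation: [-0.001, 0.721, 0.693, -0.001]
wrist_force: [0.5, 0.2, -1.2]
finger_gap: 0.0428
```

```bash
python3 -c "
from held import *
f,c,a=held(); save('w11.png',f)"
```

```text
clock 10.65 tcp [ 0.5746 -0.1952  0.1746] yaw 87.9 top c [ 0.5758 -0.1967] diam [0.0392 0.0394] bar 25.4 bar-yaw -62.5 gap 0.0424 F [ 0.1  0.2 -1.7] T [ 0.04 -0.04  0.02]
```

View pics/w11.png

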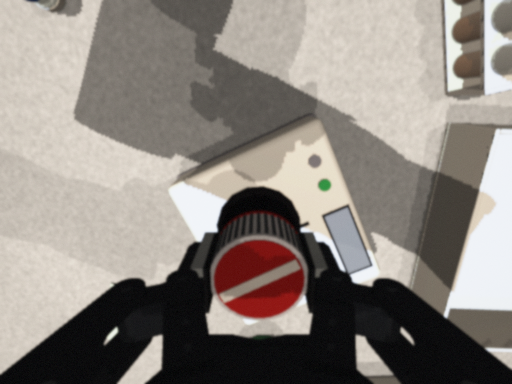

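Run:
```python
from h import *
d=np.load('scene0.npz'); K,W,f=d['K'],d['W'],d['f']
save('s0r.png',cv2.resize(f[225:285,180:260],(800,600),interpolation=cv2.INTER_CUBIC))
```

```text
(no output)
```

View pics/s0r.png

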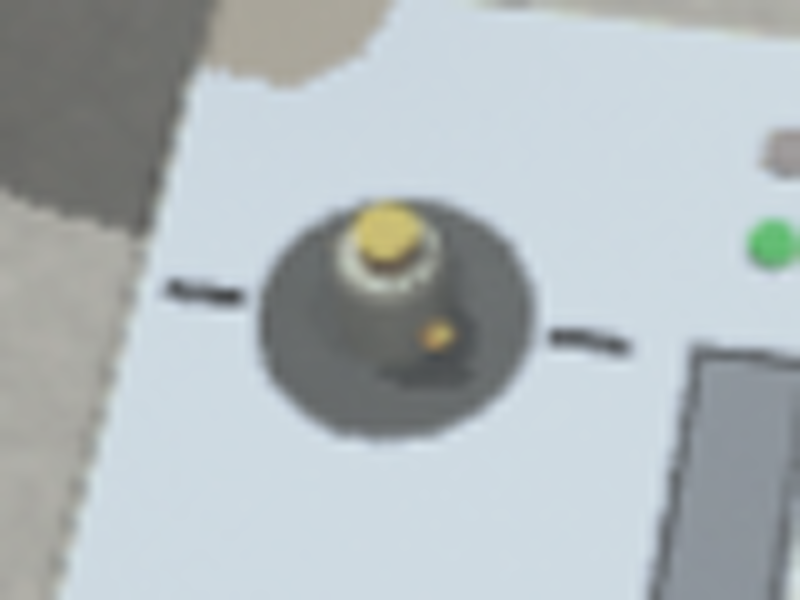

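The scene crop shows the index lines from (168,288) to (243,297) and (550,337) to (630,350). The pad is at (388,232), the spigot rim at (388,255) and the front pin at (437,333).

Run:
```python
from h import *
d=np.load('scene0.npz'); K,W=d['K'],d['W']
t=lambda u,v,z: ray((180+(u+.5)/10-.5,225+(v+.5)/10-.5),K,W,z)[:2]
A=lambda a,b: np.degrees(np.arctan2(*(b-a)[::-1]))
a,b=t(168,288,.06),t(630,350,.06);c,e=t(243,297,.06),t(550,337,.06)
print((a+b)/2,(c+e)/2,A(a,b),A(c,e)); print('disk',t(398,318,.06),'pad',t(388,232,.096),'rim',t(388,257,.088))
m=(a+b)/2; p=t(437,333,.071); print('pin',p,np.linalg.norm(p-m),A(m,p))
```

```text
[ 0.57380294 -0.25947653] [ 0.57316216 -0.25928402] 21.965744993491654 22.21421192047533
disk [ 0.57367515 -0.25929331] pad [ 0.5738696  -0.25982282] rim [ 0.57417649 -0.26111814]
pin [ 0.58731397 -0.26342253] 0.014075473133458926 -16.28085862065829
```

Call:
move_arm(
  commands=[
    [[0,-0.5,0],[0,0,-0.2],-1],
    [[0,-0.6,0],[0,0,-0.2],-1],
    [[0,-0.47,-0.2],[0,0,0],-1],
    [[0,0,-0.5],[0,0,0],-1],
    [[0,0,-0.5],[0,0,0],-1],
  ],
)

```text
clock: 11.15
tcp_pos: [0.5756, -0.2579, 0.1272]
orientation: [0.0, 0.739, 0.674, 0.0]
wrist_force: [0.2, -0.1, -1.6]
finger_gap: 0.043
```

Run:
```python
from held import *
f,c,a=held(); g,K,W=cam('scene'); s=env.get_state(); print(s['tcp_pos'])
save('s12.png',cv2.resize(g[205:295,160:280],(800,600),interpolation=cv2.INTER_CUBIC))
h,K2,W2=cam('top'); save('t12.png',cv2.resize(h[140:230,260:380],(800,600),interpolation=cv2.INTER_CUBIC))
```

```text
clock 11.2 tcp [ 0.5736 -0.2563  0.1231] yaw 84.8 top c [ 0.5765 -0.2607] diam [0.0408 0.0408] bar 22.4 bar-yaw -62.4 gap 0.0429 F [-0.9  0.7 -4.3] T [0.05 0.08 0.03]
[ 0.57333757 -0.25588625  0.12433668]
```

View pics/s12.png

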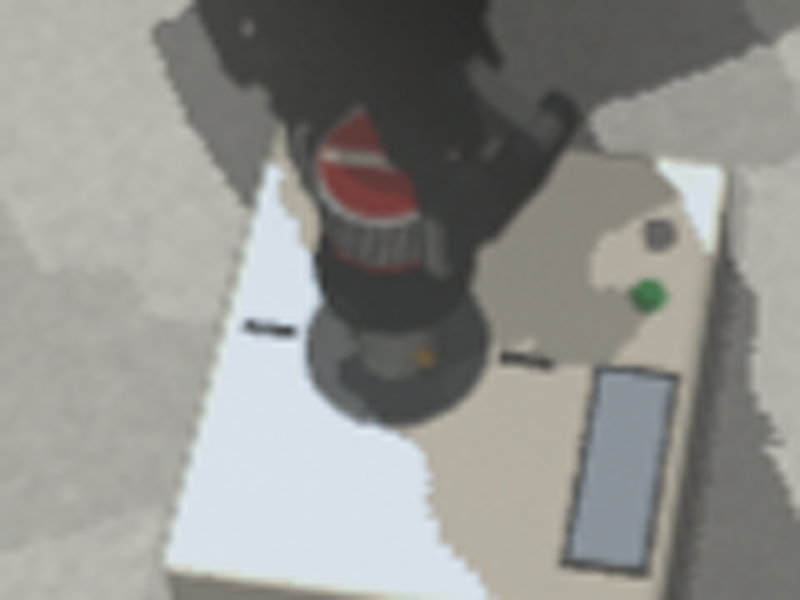

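View pics/t12.png

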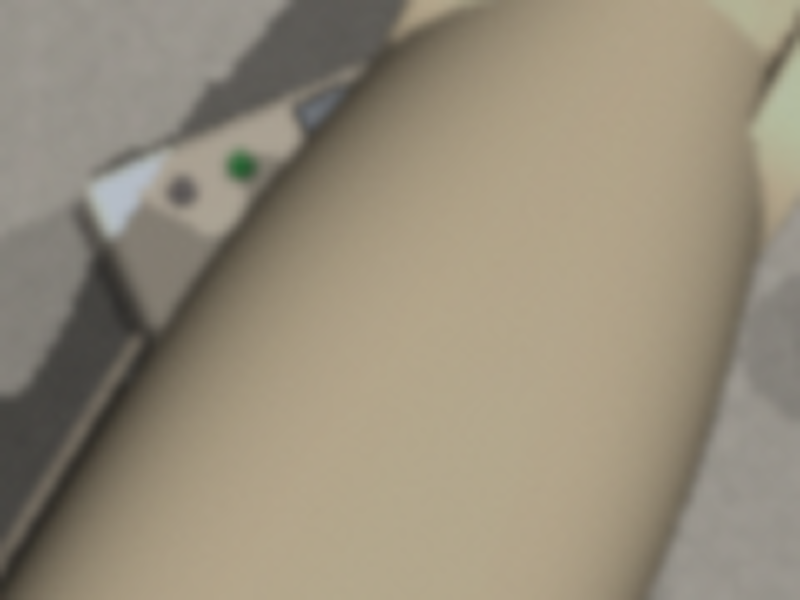

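Run:
```python
from held import *
f,c,a=held(); g,K,W=cam('scene'); t=env.get_state()['tcp_pos']; print(t)
save('s13.png',cv2.resize(g[205:295,160:280],(800,600),interpolation=cv2.INTER_CUBIC))
for cx,cy in ((.5738,-.2594),tuple(t[:2])):
  zu=t[2]-.019
  for zz in (zu,zu+.005):
    P=np.array([proj(np.array([cx+.026*np.cos(x),cy+.026*np.sin(x),zz]),K,W) for x in np.linspace(0,6.28,60)])
    Q=(P-[160,205]+.5)*6.667-.5; print(cx,cy,zz.round(3),'x',Q[:,0].min().round(),Q[:,0].max().round(),'y',Q[:,1].min().round(),Q[:,1].max().round())
```

```text
clock 11.35 tcp [ 0.5751 -0.2566  0.1277] yaw 84.8 top c [ 0.5755 -0.2552] diam [0.0387 0.0389] bar 22.5 bar-yaw -62.3 gap 0.0427 F [-1.  -0.3 -0.6] T [-0.   -0.02  0.03]
[ 0.57581069 -0.25695684  0.12879821]
0.5738 -0.2594 0.11 x 308.0 471.0 y 196.0 333.0
0.5738 -0.2594 0.115 x 307.0 471.0 y 187.0 325.0
0.5758106855374597 -0.2569568436487513 0.11 x 318.0 481.0 y 193.0 330.0
0.5758106855374597 -0.2569568436487513 0.115 x 317.0 480.0 y 184.0 322.0
```

View pics/s13.png

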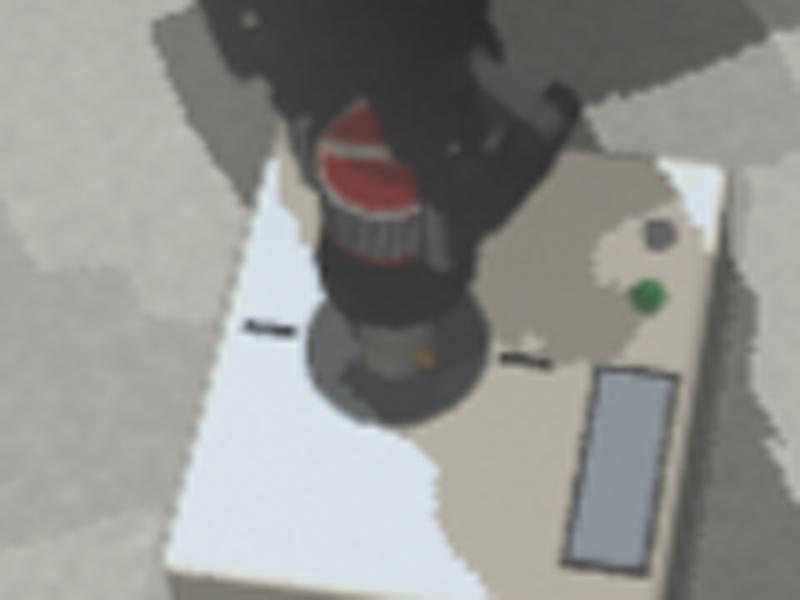

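Call:
move_arm(
  commands=[
    [[0.01,-0.03,0],[0,0,0],-1],
    [[0,0,0],[0,0,0],-1],
    [[0,0,0],[0,0,0],-1],
    [[0,0,0],[0,0,0],-1],
  ],
)

```text
clock: 11.8
tcp_pos: [0.5763, -0.2582, 0.129]
orientation: [0.0, 0.738, 0.674, 0.0]
wrist_force: [-0.4, 0.3, -1.1]
finger_gap: 0.0427
```

Run:
```python
from held import *
for i in range(2): f,c,a=held()
```

```text
clock 11.85 tcp [ 0.5762 -0.2582  0.1289] yaw 84.8 top c [ 0.5773 -0.2583] diam [0.0393 0.0395] bar 22.3 bar-yaw -62.5 gap 0.0425 F [-0.5 -0.2 -0.5] T [-0.   -0.02 -0.  ]
clock 11.9 tcp [ 0.5761 -0.2582  0.1288] yaw 84.8 top c [ 0.5773 -0.2582] diam [0.0393 0.0395] bar 22.3 bar-yaw -62.5 gap 0.0427 F [ 0.8 -0.4 -1.9] T [ 0.03 -0.    0.01]
```

Call:
move_arm(
  commands=[
    [[-0.025,-0.02,-0.1],[0,0,0],-1],
    [[0,0,-0.15],[0,0,0],-1],
    [[0,0,-0.15],[0,0,0],-1],
    [[0,0,-0.1],[0,0,0],-1],
    [[0,0,0],[0,0,0],-1],
  ],
)

```text
clock: 12.4
tcp_pos: [0.5744, -0.2586, 0.1073]
orientation: [-0.001, 0.738, 0.674, -0.0]
wrist_force: [0.3, -0.5, -1.5]
finger_gap: 0.0429
```

Call:
move_arm(
  commands=[
    [[0,0,-0.05],[0,0,0],-1],
    [[0,0,-0.05],[0,0,0],-1],
    [[0,0,0],[0,0,0],-1],
  ],
)

```text
clock: 12.7
tcp_pos: [0.575, -0.2589, 0.1043]
orientation: [-0.0, 0.738, 0.674, 0.0]
wrist_force: [-0.0, 0.2, -1.6]
finger_gap: 0.0428
```

The underside should now be just below the spigot's top, with no contact force. Continuing toward the pins.

Call:
move_arm(
  commands=[
    [[0,0,-0.07],[0,0,0],-1],
    [[0,0,-0.07],[0,0,0],-1],
    [[0,0,0],[0,0,0],-1],
  ],
)

```text
clock: 13.0
tcp_pos: [0.5748, -0.2589, 0.0984]
orientation: [-0.0, 0.739, 0.674, -0.0]
wrist_force: [-0.3, -0.0, -2.0]
finger_gap: 0.043
```

Call:
move_arm(
  commands=[
    [[0,0,-0.07],[0,0,0],-1],
    [[0,0,-0.06],[0,0,0],-1],
    [[0,0,0],[0,0,0],-1],
  ],
)

```text
clock: 13.3
tcp_pos: [0.5748, -0.2589, 0.0932]
orientation: [-0.0, 0.739, 0.674, -0.0]
wrist_force: [0.1, -0.8, -2.5]
finger_gap: 0.0428
```

Call:
move_arm(
  commands=[
    [[0,0,-0.05],[0,0,0],-1],
    [[0,0,-0.02],[0,0,0],-1],
    [[0,0,0],[0,0,0],-1],
  ],
)

```text
clock: 13.6
tcp_pos: [0.575, -0.2591, 0.0926]
orientation: [0.001, 0.739, 0.674, -0.0]
wrist_force: [-3.0, 0.7, 7.7]
finger_gap: 0.0428
```

Run:
```python
from held import *
f,c,a=held(); g,K,W=cam('scene')
save('s14.png',cv2.resize(g[205:295,160:280],(800,600),interpolation=cv2.INTER_CUBIC))
```

```text
clock 13.65 tcp [ 0.5751 -0.2591  0.0926] yaw 84.8 top c [ 0.5761 -0.2591] diam [0.0393 0.0394] bar 22.3 bar-yaw -62.5 gap 0.0426 F [-3.5  1.6  7.7] T [ 0.17  0.86 -0.01]
```

View pics/s14.png

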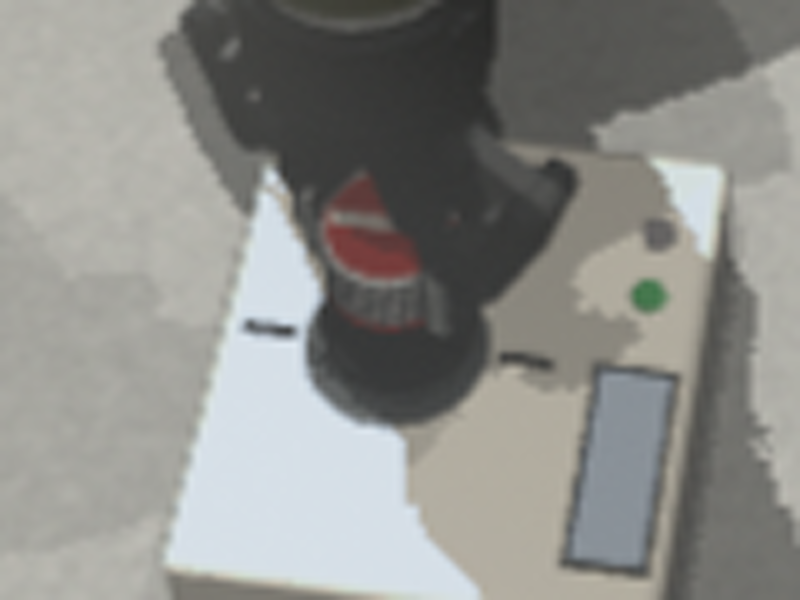

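The cell is on the pins at z = 0.0926, as predicted, with about 9 N of support and the bar along the index lines. Turning clockwise now.

Call:
move_arm(
  commands=[
    [[0,0,0],[0,0,-0.5],-1],
    [[0,0,0],[0,0,-0.5],-1],
    [[0,0,0],[0,0,-0.5],-1],
    [[0,0,0],[0,0,-0.5],-1],
    [[0,0,0],[0,0,-0.5],-1],
  ],
)

```text
clock: 14.2
tcp_pos: [0.5755, -0.2597, 0.0922]
orientation: [0.001, 0.845, 0.534, 0.0]
wrist_force: [-0.7, -0.8, 3.2]
finger_gap: 0.0428
```

Call:
move_arm(
  commands=[
    [[0,0,0],[0,0,-0.5],-1],
    [[0,0,0],[0,0,-0.5],-1],
    [[0,0,0],[0,0,-0.25],-1],
    [[0,0,0],[0,0,0],-1],
  ],
)

```text
clock: 14.6
tcp_pos: [0.575, -0.2593, 0.091]
orientation: [0.0, 0.888, 0.46, -0.0]
wrist_force: [-0.2, -0.8, -0.2]
finger_gap: 0.0423
```

Run:
```python
from held import *
f,c,a=held()
```

```text
clock 14.65 tcp [ 0.575  -0.2592  0.091 ] yaw 54.8 top c [ 0.5759 -0.2591] diam [0.0393 0.0395] bar 172.4 bar-yaw 117.5 gap 0.0421 F [-1.2 -0.8 -0.7] T [-0.26  0.2   0.02]
```

At 30° of turn the support force vanished and z fell, so the keyways are starting to drop. I'll turn the rest of the way to the measured pin line, then press down.

Call:
move_arm(
  commands=[
    [[0,0,0],[0,0,-0.4],-1],
    [[0,0,0],[0,0,-0.4],-1],
    [[0,0,0],[0,0,-0.1],-1],
    [[0,0,-0.05],[0,0,0],-1],
    [[0,0,0],[0,0,0],-1],
  ],
)

```text
clock: 15.15
tcp_pos: [0.5749, -0.2589, 0.0886]
orientation: [-0.0, 0.915, 0.404, -0.0]
wrist_force: [0.3, -1.0, -2.5]
finger_gap: 0.0426
```

Call:
move_arm(
  commands=[
    [[0,0,-0.05],[0,0,0],-1],
    [[0,0,-0.03],[0,0,0],-1],
    [[0,0,0],[0,0,0],-1],
  ],
)

```text
clock: 15.45
tcp_pos: [0.5749, -0.2589, 0.0854]
orientation: [-0.0, 0.915, 0.404, -0.0]
wrist_force: [-0.4, -0.9, -2.6]
finger_gap: 0.0428
```

Well past the pin tops. Now pressing against the spring.

Call:
move_arm(
  commands=[
    [[0,0,-0.05],[0,0,0],-1],
    [[0,0,-0.05],[0,0,0],-1],
    [[0,0,0],[0,0,0],-1],
  ],
  newtons=90,
)

```text
clock: 15.75
tcp_pos: [0.5751, -0.2591, 0.0821]
orientation: [0.0, 0.915, 0.403, 0.0]
wrist_force: [-2.4, -0.3, 3.6]
finger_gap: 0.0425
```

Call:
move_arm(
  commands=[
    [[0,0,-0.05],[0,0,0],-1],
    [[0,0,-0.05],[0,0,0],-1],
    [[0,0,0],[0,0,0],-1],
  ],
)

```text
clock: 16.05
tcp_pos: [0.5751, -0.2591, 0.0792]
orientation: [0.001, 0.915, 0.403, 0.0]
wrist_force: [-4.3, -0.0, 9.7]
finger_gap: 0.0426
```

Call:
move_arm(
  commands=[
    [[0,0,-0.05],[0,0,0],-1],
    [[0,0,0],[0,0,0],-1],
    [[0,0,0],[0,0,0],-1],
  ],
)

```text
clock: 16.35
tcp_pos: [0.5751, -0.2592, 0.0791]
orientation: [0.001, 0.915, 0.403, 0.0]
wrist_force: [-8.2, 1.9, 20.4]
finger_gap: 0.0425
```

Call:
move_arm(
  commands=[
    [[0,0,-0.05],[0,0,0],-1],
    [[0,0,0],[0,0,0],-1],
    [[0,0,0],[0,0,0],-1],
  ],
)

```text
clock: 16.65
tcp_pos: [0.5751, -0.2592, 0.0791]
orientation: [0.002, 0.915, 0.404, 0.001]
wrist_force: [-12.1, 4.4, 30.6]
finger_gap: 0.0425
```

Run:
```python
from held import *
f,c,a=held(); g,K,W=cam('scene'); save('w15.png',f)
save('s15.png',cv2.resize(g[205:295,160:280],(800,600),interpolation=cv2.INTER_CUBIC)); save('sc15.png',g)
print(env.get_state()['tcp_pos'],env.get_state()['wrist_force'])
```

```text
clock 16.7 tcp [ 0.5751 -0.2592  0.0791] yaw 47.6 top c [ 0.5758 -0.2589] diam [0.0393 0.0395] bar 165.1 bar-yaw 117.5 gap 0.0422 F [-12.    5.3  30.3] T [0.92 2.49 0.05]
[ 0.5750928  -0.2592008   0.07906843] [-12.13116757   3.86602763  29.60498132]
```

View pics/s15.png

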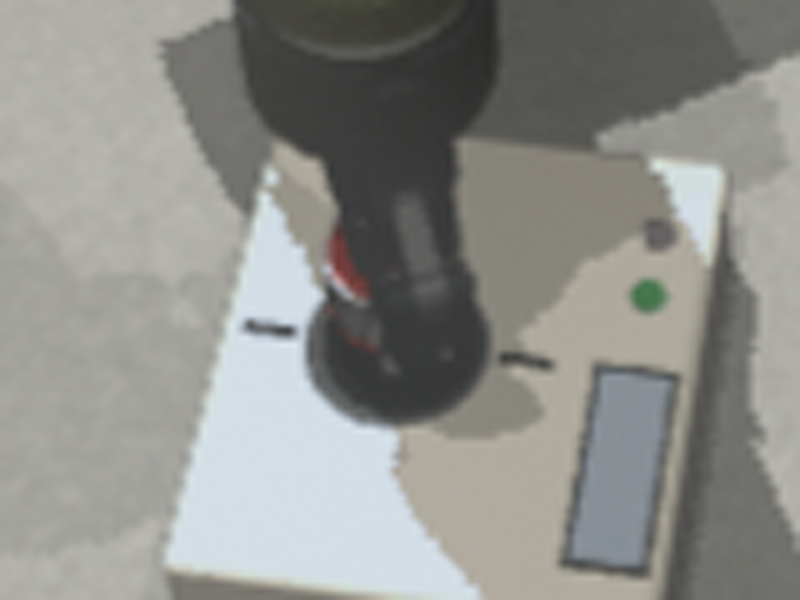

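View pics/sc15.png

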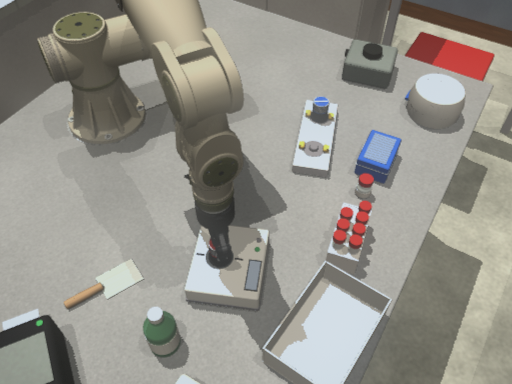

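The cell bottoms out at z = 0.0791, against a predicted 0.079, and extra push only raises the force. It is fully home, and the blue cell and the other things look undisturbed. I'll ease the push slightly and check that it holds.

Call:
move_arm(
  commands=[
    [[0,0,0.03],[0,0,0],-1],
    [[0,0,0],[0,0,0],-1],
    [[0,0,0],[0,0,0],-1],
    [[0,0,0],[0,0,0],-1],
  ],
)

```text
clock: 17.15
tcp_pos: [0.5751, -0.2592, 0.0791]
orientation: [0.001, 0.915, 0.404, 0.001]
wrist_force: [-10.1, 3.0, 24.3]
finger_gap: 0.0423
```

Run:
```python
from h import *
s=env.get_state(); print(s['clock'],s['tcp_pos'],s['wrist_force'],s['finger_gap'])
if s['tcp_pos'][2]<.0796 and s['wrist_force'][2]>15: job.hand_in(); print('in')
```

```text
17.15 [ 0.57510285 -0.25919301  0.07910903] [-10.06959951   3.03687179  24.29332093] 0.042318953878402225
the job is handed in; nothing more can be done
in
```

The red cell is on the reader spigot and pushed fully home against the spring, with the gripper still holding it down. I handed the job in at 17.15 s.

**What I did:** I pulled the cell straight up out of its clips and set it over the spigot with its bar along the index lines. It stood on the pins at TCP z = 0.0926. I turned it clockwise; at 30° the support force vanished. I continued to about 37°, where it went down past the pins, then pressed it home.

**Last checks:**
- **Seating:** the TCP stopped at z = 0.0791, against a predicted 0.079. Pressing harder raised the force from about 10 to 30 N without any further descent.
- **Hold:** I finished with about 24 N of push and a finger gap of 42.3 mm, so the grip had not slipped.
- **Surroundings:** in the last scene picture the blue cell is still in its clips and the other things look where they were. I judged this by eye and did not measure it.

**What went wrong or disagreed:**
- **First grasp missed:** the fingers shut on top of the cell and briefly tilted it in its clips, with about 47 N at the wrist. That push went through the fingertips, but it is above the 40 N figure set for the arm and the gripper's body. The cell sprang back upright, and I measured it again before the second grasp.
- **Fingertip position:** the pictures put the closed tips at about TCP height, and the open ones 20–27 mm behind it. The stated position is 19 mm ahead. I gripped lower to allow for this.
- **Sideways force:** about 10 N remained while pressing at the end.

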